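# Seat the flatted pipe stub in the welding nest

### The job

Of the three steel pipe stubs standing on the welding table, pick up the one whose round flange has a flat cut on one side, turn it so that the flat faces the yellow key in the pocket of the aluminium nest, and lower it gently, without dropping it, until the flange sits fully home on the pocket floor. Let go of it, and leave the other two stubs standing where they are.

Things in the scene. Friction and masses are not known exactly. Their poses are not given: they have to be found in the camera images.
- d_stub: stub to load: upright steel pipe, 42 mm outside, on a 12 mm thick flange, 72 mm tall in all, up to 0.7 kg. The flange is an 80 mm disc with one flat cut 26 mm from the axis, a yellow stripe along it. Origin: on the axis at the underside; z up, x points from the axis squarely to the flat. Starts upright on the table (height 0). Grip the pipe 40 to 60 mm above the underside.
- nest: fixed aluminium block, 140 x 140 x 22 mm, black bars 27 mm high along its y sides. Round pocket, 92 mm wide, floor 8 mm above the table; a yellow key (top 25 mm above the table) closes one side with a straight face 31 mm from the centre. Rims bevelled 6 mm. Origin: pocket centre at table height; z up, x points squarely to the key. Loaded, the d_stub's origin is at z 8 mm, its x along this x.
- round_stub: bystander: same pipe and height, on a full round flange of 80 mm diameter with no flat; does not fit the pocket. Origin on its axis at the underside.
- square_stub: bystander: same pipe and height, on a square flange of 72 x 72 mm; does not fit the pocket. Origin on its axis at the underside.
There are look-alikes about, which are no part of the job. Leave any orange or purple look-alike of the d_stub alone.

How it is judged:
By the outcome, as a careful person would: the job done as asked, in the order asked, and still so for the second after the job is handed in, with the robot touching nothing.
It also fails if it takes over 40 s, if anything falls off the work surface, if the arm or the gripper's body presses on something with over 40 N, if the wrist force passes 120 N, or if a joint passes its speed limit or range.

### The arm

A 6-joint arm with a two-finger parallel gripper is mounted at the origin on the work surface. World frame = base frame: x ahead of the robot, y to its left, z up, the work surface at z = 0. Lengths are in mm, angles in rad, forces in N, time in s.
With the tool pointing down it reaches from about 350 to 875 mm from the base axis. Payload 4.2 kg.
Tool frame: the origin (TCP) lies midway between the tips of the shut fingers; the grasp point (between the pads) lies 19 mm behind it; z points along the fingers, y is the direction in which the jaws open and shut (so a half turn about z gives the same grasp; the last joint's range is limited). The gripper opens to 85 mm and grips with 20 to 120 N. Pads are 22 mm wide; open, the fingers measure 114 mm over their backs; the gripper's body (76 mm by 85 mm) begins 54 mm behind the grasp point. The pads swing forward as they close: fully open they stand 13 mm farther back than shut.
Start: joints at [1.381, 0.385, 0.008, 0, -1.194, -0.259], TCP at [271.144, 563.099, 231.312] pointing down, gripper open.
Joint ranges: [-3.14, 3.14], [-1.21, 2.06], [-1.07, 1.41], [-3.16, 2.05], [-2.99, -0.16], [-3.1, 3.1]. Speed limits (rad/s): [2.79, 2.79, 3.14, 3.14, 3.14, 3.14].

### API

Orientations are given as a unit quaternion [x, y, z, w].
In Python, from bench import readout, optics, workorder, nets gives the robot as it stands. The module is installed in compiled form; this text tells all that it offers.
- The arm moves only by the tool move_arm, never from a script. Its argument "steps" is a list of rows, each a list of 7 numbers: the opening, from -1 (shut) to 1 (fully open), so that 0 is half open, then the shift along the world's x, y, z in mm, then the turn, a rotation vector about the world's x, y, z in rad. In form: [[gripper, tx, ty, tz, wx, wy, wz], ...]. A call has 1 to 5 rows; each row is the pose to reach, as a shift and turn from the pose commanded when the call began; what a row does not reach only later rows make up. A row lasts 1/12 s, in which the tool goes at most 41.7 mm and 7.16 degrees, less where a joint would pass 70% of its speed; a pose out of reach is approached as far as the arm can. A call with a gripper value outside its range is refused whole. The fingers move at their own pace and stop on an object; the grip force is fixed at half the most. Time passes only in rows, so rows that repeat a pose let the fingers close. It gives the time, the measured TCP pose, the force and the opening at its end, in the units of the state.
- readout.read_state(): the state, without advancing time (a new reading comes with each control period).
- optics.get_image(name): name is "scene" or "top" or "wrist"; returns a dict with "frame" (400x640x3 uint8, blue, green, red), "fx", "fy", "cx", "cy" (pixels), "rvec" (rotation vector, rad) and "tvec" (3), from world to camera coordinates, as OpenCV has them. Camera axes: x right, y down, z forward; pixel columns grow to the right and rows downward; lengths in mm; the calibration is good to about 2 mm. A picture is of the moment at which its call begins. There is no depth.
- workorder.job_done(): hands the job in, once; it reports no verdict.
Trained networks look in a picture, given as the dict that the camera call returned (one of the last four; its "shot" number tells which), for a name from the list of things; names that differ only in an ending like _2 or _b are one class to them, and where a whole thing is asked for, a point or a joint stands for the part that bears it (a point fixed in the world has none). Each returns a list of dicts, best first, with "conf" (0 to 1); they miss things now and then, are a little off and sometimes report something else, mostly with a low value. They report only what shows in the picture. A call takes as long as a camera call. They do not tell look-alikes from the thing itself.
- nets.silhouettes(name, picture): "region" (400x640 bool, what is visible of it) and "extent" ([left, top, right, bottom] in pixels, round what is visible of it).
- nets.tip_of(name, picture): "uv" ([column, row] in pixels: a listed point, or the origin of a listed thing).
The state is a dict: "clock": time; "joints": joint angles; "joint_vel": joint speeds; "joint_efforts": joint torques, N m; "position": TCP position; "ee_rot": TCP orientation; "contact_force": force on the tool from outside, world axes, zero at the start; "wrist_torque": the same for the moment, N m; "gripper_width": finger opening in mm.
Only numpy, scipy, OpenCV 4.12 (cv2) and the standard library are available. Lean on these libraries where they do the work, as an engineer would, in place of code of your own. Each camera call takes 0.05 s, during which the arm holds its last target.

## Working session

There is one attempt and no reset: what is moved stays moved. The work goes in short steps, Python scripts to look and compute and a tool call to move; the robot and the scene stay as the last step left them, time stands still between calls to the robot, and variables do not carry over. Pictures are saved under pics/ and viewed, and the job is handed in when it is done.

Besides the shell and the picture viewer there is one more tool, called after "Emit:" in YAML: its name, and indented under it one key for each argument. move_arm: Moves the arm, as the interface text tells. Its arguments: {"type":"object","properties":{"steps":{"type":"array","items":{"type":"array","items":{"type":"number"}}}},"required":["steps"]}

```bash
mkdir -p pics; cat > h.py <<'E'
import numpy as np, cv2
from bench import readout, optics, workorder, nets
def cam(p):
    R,_=cv2.Rodrigues(np.array(p['rvec'],float)); t=np.array(p['tvec'],float).reshape(3)
    K=np.array([[p['fx'],0,p['cx']],[0,p['fy'],p['cy']],[0,0,1]],float); return R,t,K
def onz(p,uv,z):
    R,t,K=cam(p); d=R.T@np.linalg.inv(K)@np.array([uv[0],uv[1],1.]); c=-R.T@t
    return c+d*(z-c[2])/d[2]
def proj(p,X):
    R,t,K=cam(p); q=(R@np.atleast_2d(np.array(X,float)).T).T+t; q=(K@q.T).T; return q[:,:2]/q[:,2:]
E
python3 - <<'E'
from h import *
s=readout.read_state(); print(s['position'],s['ee_rot'],s['gripper_width'],s['clock'])
for n in ['top','scene']:
    p=optics.get_image(n); cv2.imwrite(f'pics/{n}0.png',p['frame'])
    for o in ['d_stub','nest','round_stub','square_stub']:
        for r in nets.tip_of(o,p): print(n,o,np.round(r['uv'],1),round(r['conf'],2),np.round(onz(p,r['uv'],0),1))
E
```

```text
[270.89661838 562.58071949 230.23564272] [ 9.74907210e-01 -2.22608921e-01 -1.85175713e-04  1.07945119e-03] 85.50073420768933 0.0
top d_stub [243.6 269.9] 0.73 [298.3 255.    0. ]
top d_stub [213.7 183.6] 0.71 [540.6 339.9   0. ]
top d_stub [233.6 222.9] 0.59 [429.1 283.3   0. ]
top d_stub [186.9 226.8] 0.59 [419.6 413.7   0. ]
top nest [377.7 147.7] 0.7 [ 638.9 -125.3    0. ]
top round_stub [442.4 222.3] 0.96 [ 424.4 -302.4    0. ]
top round_stub [375.6 150.9] 0.46 [ 629.7 -119.1   -0. ]
top square_stub [297.2 143.1] 0.93 [654.4 103.7   0. ]
scene d_stub [451.5 307.4] 0.91 [411.5 415.6   0. ]
scene d_stub [383.4 316.7] 0.81 [552.7 334.7   0. ]
scene d_stub [405.3 272.6] 0.6 [430.  282.1   0. ]
scene d_stub [431.4 238.6] 0.55 [303.  250.9   0. ]
scene nest [247.7 211.8] 0.76 [ 635.9 -126.4    0. ]
scene round_stub [276.9 146.3] 0.95 [ 422.8 -298.5    0. ]
scene square_stub [293.3 271.5] 0.72 [646.8 108.1  -0. ]
```

View pics/top0.png

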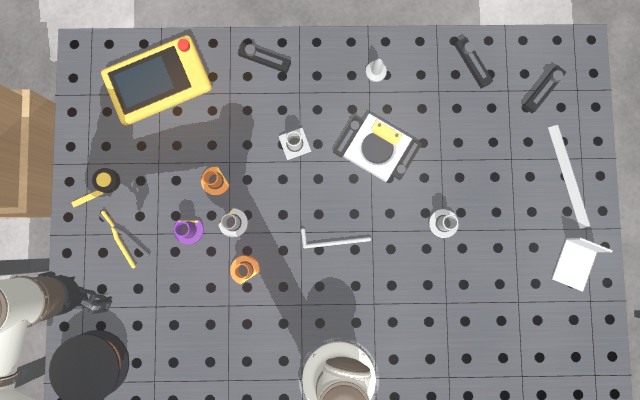

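View pics/scene0.png

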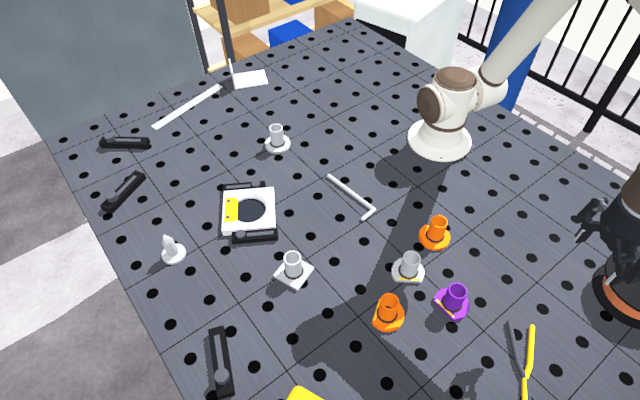

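```bash
python3 - <<'E'
import cv2
a=cv2.imread('pics/top0.png');b=cv2.imread('pics/scene0.png')
cv2.imwrite('pics/c1.png',cv2.resize(a[150:300,150:290],None,fx=4,fy=4,interpolation=2))
cv2.imwrite('pics/c2.png',cv2.resize(b[200:350,340:500],None,fx=4,fy=4,interpolation=2))
cv2.imwrite('pics/c3.png',cv2.resize(a[100:200,320:440],None,fx=5,fy=5,interpolation=2))
E
```

```text
(no output)
```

View pics/c1.png

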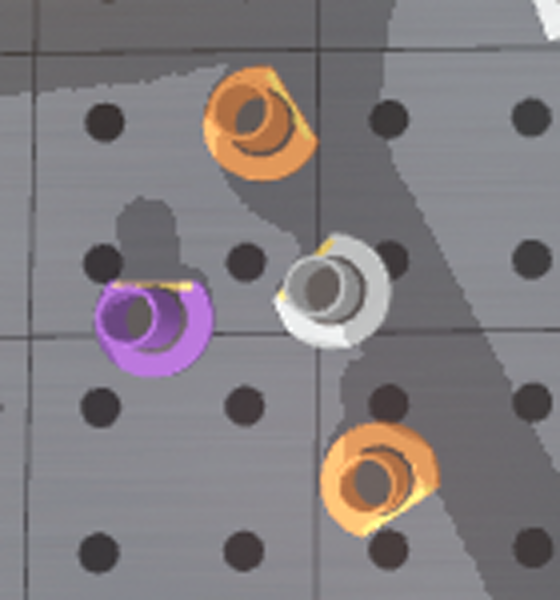

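View pics/c2.png

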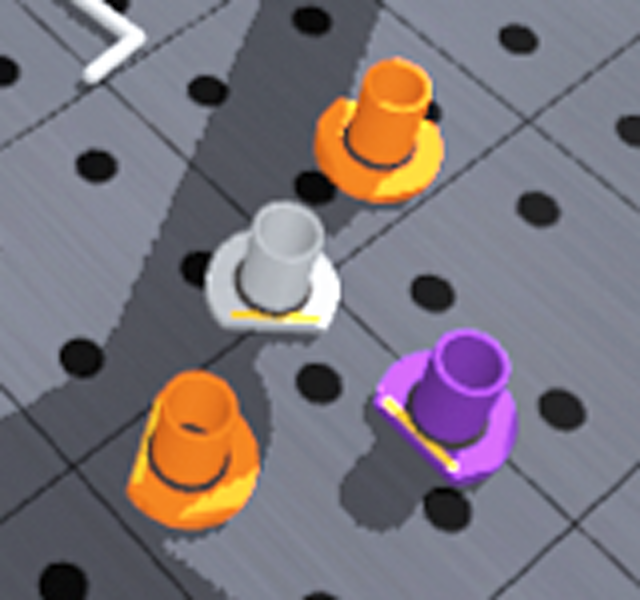

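View pics/c3.png

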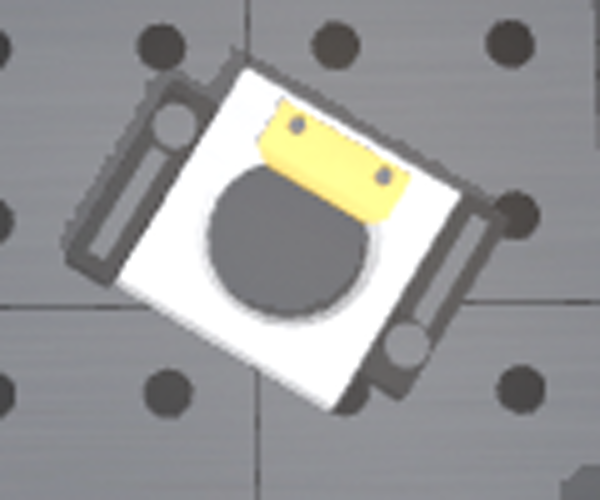

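```bash
python3 - <<'E'
from h import *
p=optics.get_image('top'); q=optics.get_image('scene')
def ang(v): return np.arctan2(v[1],v[0])
T=lambda u,s,o:(np.array(u)/s+np.array(o)-0.0)
f=[onz(p,T(u,4,(150,150)),12) for u in [(332,240),(279,298)]]
g=[onz(q,T(u,4,(340,200)),12) for u in [(232,315),(318,319)]]
for a,b in (f,g): print('flat',a,b,ang(b-a), 'normal',ang(b-a)+np.array([1,-1])*np.pi/2)
c=[onz(p,T(u,5,(320,100)),22) for u in [(245,68),(463,192),(335,410),(117,283)]]
print(np.round(c,1),np.mean(c,0)); 
for i in range(4): print(np.linalg.norm(c[i]-c[i-1]),ang(c[i]-c[i-1]))
k=[onz(p,T(u,5,(320,100)),25) for u in [(260,150),(372,224)]];print(k,ang(k[0]-k[1]))
# top rim of stub
for im,u in((p,T((322,286),4,(150,150))),(q,T((287,230),4,(340,200)))): print('rim',onz(im,u,72))
E
```

```text
flat [464.39419483 283.03531783  12.        ] [424.46401759 319.50667434  12.        ] 2.4014352136380066 normal [3.97223154 0.83063889]
flat [462.40142793 287.54826445  12.        ] [423.50488369 321.54507351  12.        ] 2.42331138785216 normal [3.99410771 0.85251506]
[[ 731.8  -99.8   22. ]
 [ 659.7 -220.7   22. ]
 [ 537.1 -145.9   22. ]
 [ 609.8  -25.8   22. ]] [ 634.61329356 -123.053382     22.        ]
142.73669894127667 -0.5457006408246754
140.8023547541192 -2.109113040880711
143.6210792532427 2.593193331733027
140.4110157664534 1.026205339161881
[array([ 683.9532887 , -106.90413211,   25.        ]), array([ 641.25300951, -168.62702528,   25.        ])] 0.9655907624862927
rim [429.09678308 278.66276686  72.        ]
rim [427.56412382 286.66312823  72.        ]
```

Emit:
move_arm:
  steps:
    - [1,32,-56,0,0,0,0]
    - [1,64,-112,0,0,0,0]
    - [1,95,-168,0,0,0,0]
    - [1,127,-224,0,0,0,0]
    - [1,143,-252,0,0,0,0]

```text
clock: 1.02
position: [374.5, 380.2, 231.5]
ee_rot: [0.975, -0.222, 0.0, -0.0]
contact_force: [0.3, 0.0, 0.1]
gripper_width: 85.5
```

Emit:
move_arm:
  steps:
    - [1,15,-28,0,0,0,0]
    - [1,15,-28,0,0,0,0]
    - [1,15,-28,0,0,0,0]

```text
clock: 1.27
position: [389.7, 352.6, 231.8]
ee_rot: [0.975, -0.224, 0.0, -0.0]
contact_force: [0.0, 0.5, 0.5]
gripper_width: 85.3
```

```bash
python3 - <<'E'
from h import *
s=readout.read_state(); print(s['position'],s['ee_rot'],s['joints'],s['clock'],s['contact_force'])
p=optics.get_image('wrist'); cv2.imwrite('pics/w1.png',p['frame'])
for o in ['d_stub']:
  for r in nets.tip_of(o,p): print(o,np.round(r['uv'],1),round(r['conf'],2),np.round(onz(p,r['uv'],0),1))
  for r in nets.silhouettes(o,p): print(r['extent'],r['conf'])
E
```

```text
[389.71960714 352.5943609  231.79230809] [ 9.74607195e-01 -2.23920932e-01  1.58836635e-04 -4.53933720e-04] [ 1.04440085e+00  2.14712419e-01 -2.34164975e-01  3.84819505e-05
 -1.12095772e+00  7.47072843e-02] 1.2667 [0.02379683 0.54221871 0.5090611 ]
d_stub [359.8  93.3] 0.86 [428.9 291.3   0. ]
d_stub [262.5 164.7] 0.79 [407.1 414.1   0. ]
d_stub [439.7 191.4] 0.6 [296.5 254.6   0. ]
[400.3, 157.7, 486.2, 235.9] 0.76
[215.7, 1.8, 302.8, 47.5] 0.61
[221.6, 129.9, 298.4, 204.2] 0.61
[328.6, 49.9, 405.0, 136.5] 0.56
```

View pics/w1.png

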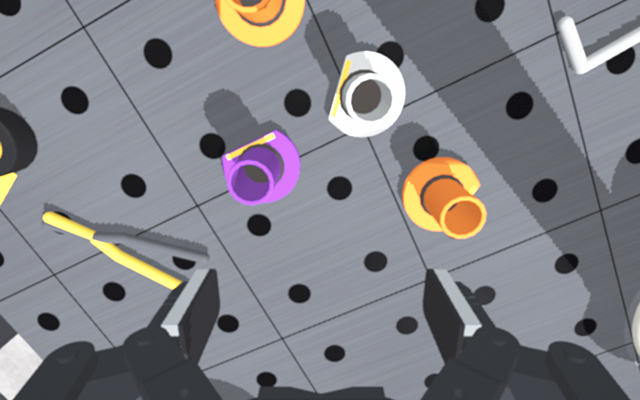

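```bash
python3 - <<'E'
from h import *
p=optics.get_image('wrist'); f=p['frame']
cv2.imwrite('pics/w1c.png',cv2.resize(f[35:155,310:430],None,fx=5,fy=5,interpolation=2))
E
```

```text
(no output)
```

View pics/w1c.png

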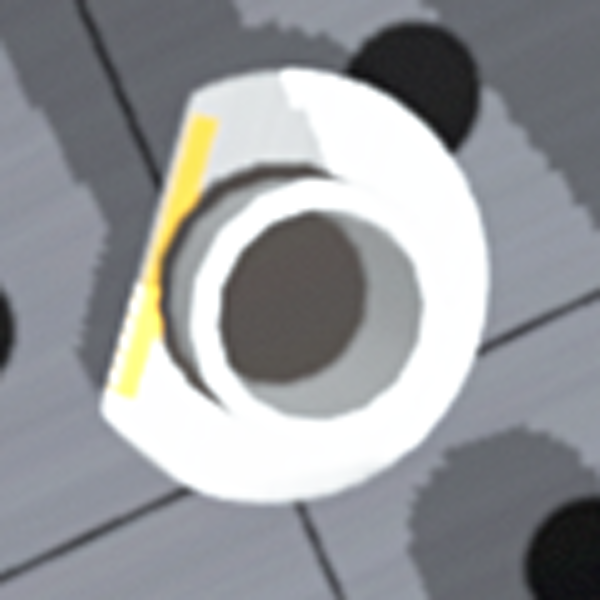

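```bash
python3 - <<'E'
from h import *
p=optics.get_image('wrist')
T=lambda u:np.array(u)/5+np.array([310,35])
print('rim',onz(p,T((316,305)),72))
a,b=[onz(p,T(u),12) for u in [(190,98),(102,405)]]
n=b-a; y=np.arctan2(n[1],n[0])+np.pi/2; print(a,b,np.linalg.norm(n),y%np.pi)
y=y%np.pi; d=np.array([np.cos(y),np.sin(y)]); print((a+b)[:2]/2-26*d)
s=readout.read_state(); print(s['position'])
E
```

```text
rim [428.16940368 289.81018224  72.        ]
[465.75138705 290.50956636  12.        ] [421.91775965 329.23719841  12.        ] 58.49116494236673 0.8471644263231068
[426.61969253 290.38882752]
[388.51803803 354.96490325 231.19042116]
```

Emit:
move_arm:
  steps:
    - [1,15,-25,-10,0,0,0]
    - [1,30,-50,-30,0,0,0]
    - [1,39,-68,-55,0,0,0]
    - [1,39,-68,-80,0,0,0]
    - [1,39,-68,-80,0,0,0]

```text
clock: 1.93
position: [425.5, 283.5, 146.6]
ee_rot: [0.975, -0.223, -0.003, 0.004]
contact_force: [-1.1, -0.6, 0.1]
gripper_width: 85.2
```

```bash
python3 - <<'E'
from h import *
s=readout.read_state(); print(s['position'],s['ee_rot'],s['clock'],s['contact_force'])
p=optics.get_image('wrist'); cv2.imwrite('pics/w2.png',p['frame'])
s=readout.read_state(); print(s['position'])
print(proj(p,[[*s['position'][:2],72],[428,286,72],[428,286,0]]))
p=optics.get_image('top'); cv2.imwrite('pics/t2.png',cv2.resize(p['frame'][150:300,150:300],None,fx=4,fy=4,interpolation=2))
q=optics.get_image('scene'); cv2.imwrite('pics/s2.png',cv2.resize(q['frame'][200:350,340:500],None,fx=4,fy=4,interpolation=2))
E
```

```text
[425.54982219 283.48220476 146.58718252] [ 0.97473572 -0.22330135 -0.00293032  0.00426464] 1.9333 [-1.05368785 -0.60627266  0.13263748]
[426.83336117 285.12388607 149.21705214]
[[317.50087417 206.2853478 ]
 [315.47609057 205.31808512]
 [315.85280024 174.62110774]]
```

View pics/w2.png

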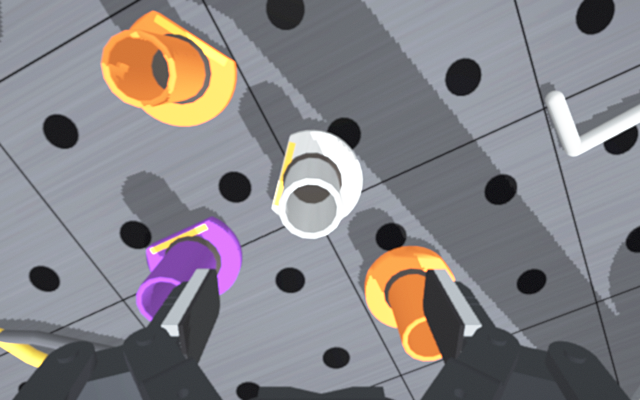

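View pics/s2.png

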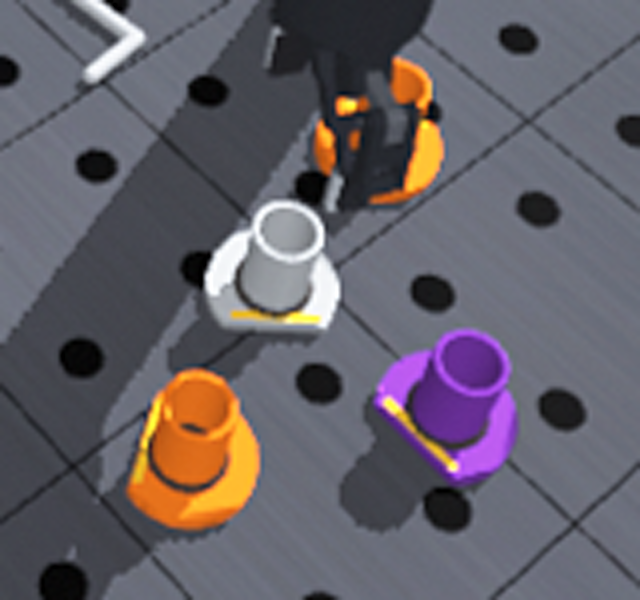

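```bash
python3 - <<'E'
from h import *
p=optics.get_image('wrist'); s=readout.read_state(); print(s['position'])
print(onz(p,(311.5,208.5),72)); 
for r in nets.tip_of('d_stub',p): print(r['uv'],r['conf'],onz(p,r['uv'],0))
print(proj(p,[[*s['position'][:2],z] for z in (150,170)]))
E
```

```text
[428.6318389  287.69650343 152.89990069]
[428.81448274 294.86853807  72.        ]
[203.8, 252.7] 0.94 [408.56718664 416.44293459   0.        ]
[197.2, 71.3] 0.88 [544.75827706 338.37266547   0.        ]
[320.7, 175.9] 0.83 [428.06014382 288.61859026   0.        ]
[413.1, 284.2] 0.72 [294.85329438 255.83842838   0.        ]
[[321.44927346 263.92465545]
 [321.46595931 288.9791463 ]]
```

```bash
python3 - <<'E'
from h import *
p=optics.get_image('wrist'); s=readout.read_state(); print(s['position'],s['joint_vel'])
f=p['frame']; cv2.imwrite('pics/w3.png',cv2.resize(f[120:260,250:390],None,fx=4,fy=4,interpolation=2))
for z in (72,):
  for x,y in ((428,283),(428,286),(428,289),(428,292)): print(x,y,(proj(p,[[x,y,72]])[0]-[250,120])*4)
E
```

```text
[428.44679295 287.485255   152.97198471] [-0.00408085 -0.00320875 -0.01065611 -0.00369501  0.00328389 -0.00025661]
428 283 [315.9581728  327.48721919]
428 286 [299.49904078 334.86706255]
428 289 [283.09950632 342.22018393]
428 292 [266.75924631 349.5467282 ]
```

View pics/w3.png

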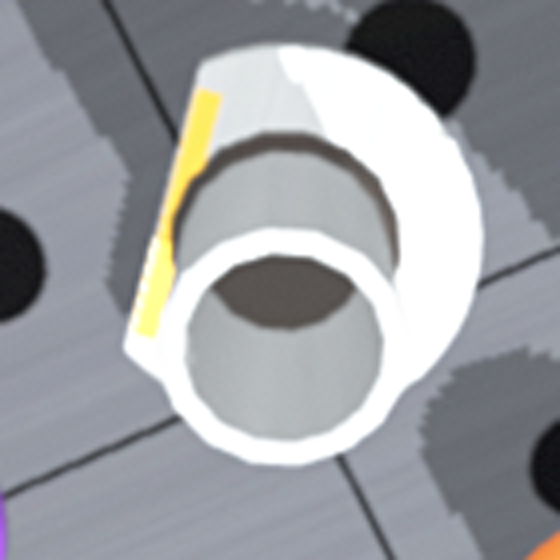

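Emit:
move_arm:
  steps:
    - [1,-1,1,-35,0,0,0]
    - [1,-1,1,-70,0,0,0]
    - [1,-1,1,-100,0,0,0]
    - [1,-1,1,-124,0,0,0]
    - [1,-1,1,-124,0,0,0]

```text
clock: 2.65
position: [424.9, 285.3, 24.0]
ee_rot: [0.975, -0.223, -0.002, 0.003]
contact_force: [-0.9, -0.4, -0.6]
gripper_width: 84.9
```

Emit:
move_arm:
  steps:
    - [1,0,0,0,0,0,0]
    - [1,0,0,0,0,0,0]
    - [0.4,0,0,0,0,0,0]
    - [0.2,0,0,0,0,0,0]

```text
clock: 2.98
position: [427.8, 288.1, 29.2]
ee_rot: [0.975, -0.222, 0.001, -0.002]
contact_force: [-0.2, 0.2, 0.1]
gripper_width: 64.0
```

Emit:
move_arm:
  steps:
    - [0,0,0,0,0,0,0]
    - [-0.2,0,0,0,0,0,0]
    - [-0.4,0,0,0,0,0,0]
    - [-1,0,0,0,0,0,0]
    - [-1,0,0,0,0,0,0]

```text
clock: 3.4
position: [427.9, 288.1, 29.0]
ee_rot: [0.975, -0.222, 0.001, -0.002]
contact_force: [-0.9, 1.0, 5.7]
gripper_width: 41.3
```

Emit:
move_arm:
  steps:
    - [-1,0,0,0,0,0,0]
    - [-1,0,0,0,0,0,0]
    - [-1,0,0,0,0,0,0]

```text
clock: 3.65
position: [427.9, 288.1, 29.0]
ee_rot: [0.975, -0.222, 0.001, -0.002]
contact_force: [-2.1, 0.8, 6.5]
gripper_width: 41.7
```

Emit:
move_arm:
  steps:
    - [-1,0,0,10,0,0,0]
    - [-1,0,0,30,0,0,0]
    - [-1,0,0,60,0,0,0]
    - [-1,0,0,90,0,0,0]
    - [-1,0,0,90,0,0,0]

```text
clock: 4.07
position: [429.3, 289.1, 122.9]
ee_rot: [0.975, -0.222, 0.003, -0.004]
contact_force: [0.3, 1.5, -3.4]
gripper_width: 41.2
```

```bash
python3 - <<'E'
from h import *
p=optics.get_image('wrist'); s=readout.read_state(); print(s['position'],s['ee_rot'],s['gripper_width'],s['contact_force'],s['joints'])
cv2.imwrite('pics/w4.png',p['frame'])
q=optics.get_image('scene');cv2.imwrite('pics/s4.png',cv2.resize(q['frame'][150:350,330:520],None,fx=3,fy=3,interpolation=2))
E
```

```text
[427.90453885 288.08576459 120.1504454 ] [ 0.97491395 -0.22255833  0.00135758 -0.00295656] 41.394203042180926 [-0.61380554 -0.20072557 -6.23052166] [ 9.07476631e-01  3.12020623e-01 -4.15073205e-01 -7.37900507e-05
 -8.37196033e-01  2.14490831e-01]
```

View pics/w4.png

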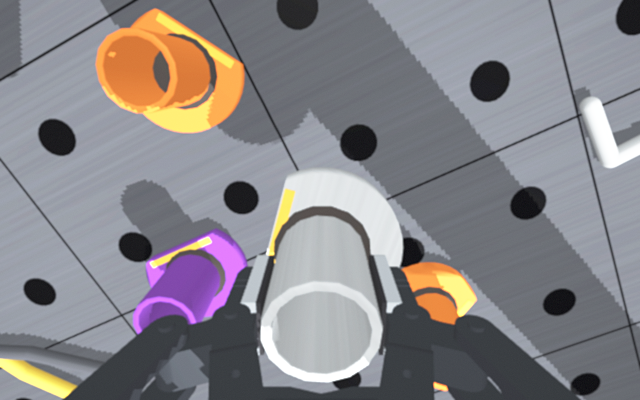

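View pics/s4.png

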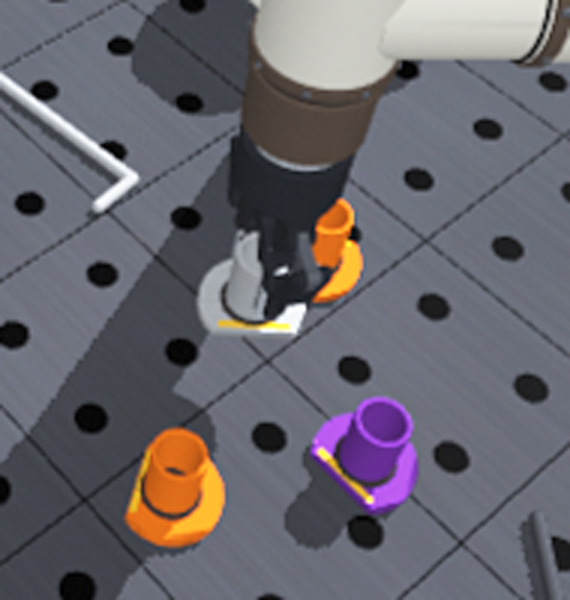

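Emit:
move_arm:
  steps:
    - [-1,15,-29,6,0,0,-0.1]
    - [-1,30,-58,12,0,0,-0.2]
    - [-1,45,-87,20,0,0,-0.3]
    - [-1,60,-116,20,0,0,-0.4]
    - [-1,75,-145,20,0,0,-0.5]

```text
clock: 4.58
position: [500.6, 139.8, 135.3]
ee_rot: [0.888, -0.459, -0.002, 0.002]
contact_force: [1.1, 0.6, -5.7]
gripper_width: 40.9
```

Emit:
move_arm:
  steps:
    - [-1,15,-29,0,0,0,-0.1]
    - [-1,30,-58,0,0,0,-0.2]
    - [-1,45,-87,0,0,0,-0.3]
    - [-1,60,-116,0,0,0,-0.4]
    - [-1,75,-145,0,0,0,-0.5]

```text
clock: 5.0
position: [575.1, -5.0, 134.2]
ee_rot: [0.747, -0.665, -0.002, 0.003]
contact_force: [1.3, 0.6, -6.1]
gripper_width: 41.1
```

```bash
python3 - <<'E'
from h import *
p=optics.get_image('wrist'); s=readout.read_state(); print(s['position'],s['ee_rot'],s['gripper_width'],s['contact_force'],s['joints'],s['clock'])
cv2.imwrite('pics/w5.png',p['frame'])
q=s['ee_rot'];print('yaw',2*np.arctan2(q[1],q[0]))
for r in nets.tip_of('nest',p): print(r['uv'],r['conf'],onz(p,r['uv'],0))
E
```

```text
[577.90238849  -9.37535419 134.34953335] [ 7.44721901e-01 -6.67369470e-01 -6.41056425e-04  2.62123223e-03] 41.16699407850732 [ 4.56387086 -0.4357757  -5.05952725] [ 0.26486021  0.3945217  -0.24089067  0.00219898 -0.94048135 -0.15671294] 5.05
yaw -1.4613484523564102
[252.6, 19.1] 0.71 [ 633.09725653 -116.29467724    0.        ]
```

View pics/w5.png

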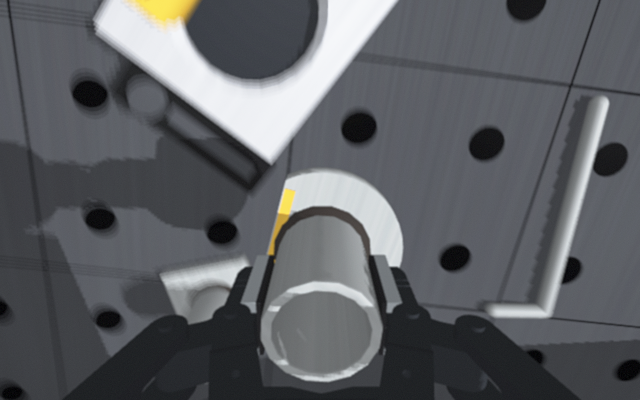

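Emit:
move_arm:
  steps:
    - [-1,14,-30,0,0,0,-0.1]
    - [-1,28,-60,0,0,0,-0.2]
    - [-1,42,-90,0,0,0,-0.3]
    - [-1,57,-121,0,0,0,-0.389]
    - [-1,57,-121,0,0,0,-0.389]

```text
clock: 5.52
position: [634.3, -128.7, 134.0]
ee_rot: [-0.604, 0.797, 0.001, -0.002]
contact_force: [0.2, 0.5, -4.7]
gripper_width: 41.1
```

Emit:
move_arm:
  steps:
    - [-1,0,0,0,0,0,0]
    - [-1,0,0,0,0,0,0]
    - [-1,0,0,0,0,0,0]

```text
clock: 5.77
position: [632.5, -123.0, 135.7]
ee_rot: [-0.607, 0.795, 0.001, -0.001]
contact_force: [-0.1, 0.0, -5.4]
gripper_width: 41.2
```

```bash
cat >> h.py <<'E'
def stub(p,img,x,y,z,yaw,col=(0,0,255)):
    t=np.linspace(0,2*np.pi,200); 
    def dr(X): cv2.polylines(img,[np.round(proj(p,X)*16).astype(np.int32)],False,col,1,cv2.LINE_AA,4)
    a=np.arccos(26/40); t2=np.linspace(a,2*np.pi-a,150); c=np.c_[40*np.cos(t2),40*np.sin(t2)]; c=np.vstack([c,c[:1]])
    R=np.array([[np.cos(yaw),-np.sin(yaw)],[np.sin(yaw),np.cos(yaw)]])
    for zz in (0,12): dr(np.c_[c@R.T+[x,y],np.full(len(c),z+zz)])
    dr(np.c_[21*np.cos(t)+x,21*np.sin(t)+y,np.full(200,z+72)])
def nest(p,img,x,y,yaw,col=(0,0,255)):
    R=np.array([[np.cos(yaw),-np.sin(yaw)],[np.sin(yaw),np.cos(yaw)]])
    def dr(c,z): cv2.polylines(img,[np.round(proj(p,np.c_[np.array(c)@R.T+[x,y],np.full(len(c),z)])*16).astype(np.int32)],False,col,1,cv2.LINE_AA,4)
    dr([[-70,-70],[70,-70],[70,70],[-70,70],[-70,-70]],22)
    t=np.linspace(np.arccos(31/46),2*np.pi-np.arccos(31/46),100); c=np.c_[46*np.cos(t),46*np.sin(t)]; c=np.vstack([c,c[:1]]); dr(c,8)
    h=34; dr([[31,-h],[31,h]],25)
E
python3 - <<'E'
from h import *
s=readout.read_state(); q=s['ee_rot'];print(s['position'],s['contact_force'],s['joints'],'yaw',2*np.arctan2(q[1],q[0]))
for n in ['wrist','top','scene']:
    p=optics.get_image(n); f=p['frame'].copy(); 
    if n!='wrist': 
        u=proj(p,[635,-123,20])[0].astype(int); 
        for r in nets.tip_of('nest',p): print(n,r['uv'],r['conf'],onz(p,r['uv'],0))
    cv2.imwrite(f'pics/{n}6raw.png',f)
    stub(p,f,*s['position'][:2],s['position'][2]-29,-0.545); nest(p,f,635,-123,-.545,(0,255,0))
    if n!='wrist': f=cv2.resize(f[max(0,u[1]-80):u[1]+70,u[0]-80:u[0]+80],None,fx=4,fy=4,interpolation=2)
    cv2.imwrite(f'pics/{n}6.png',f)
E
```

```text
[ 632.5401798  -123.02567517  135.65735426] [-0.06340529  0.0490579  -5.39841115] [ 5.81262740e-02  4.94823442e-01 -6.57530360e-02 -9.31967173e-04
 -1.01390329e+00 -3.23375259e-01] yaw 4.446645945895796
top [376.1, 149.4] 0.62 [ 634.05153717 -120.61803573    0.        ]
scene [248.8, 212.5] 0.94 [ 634.81755703 -122.38064985    0.        ]
```

View pics/wrist6.png

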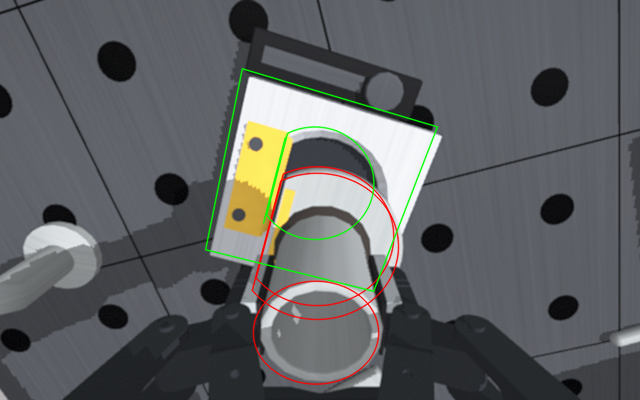

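View pics/scene6.png

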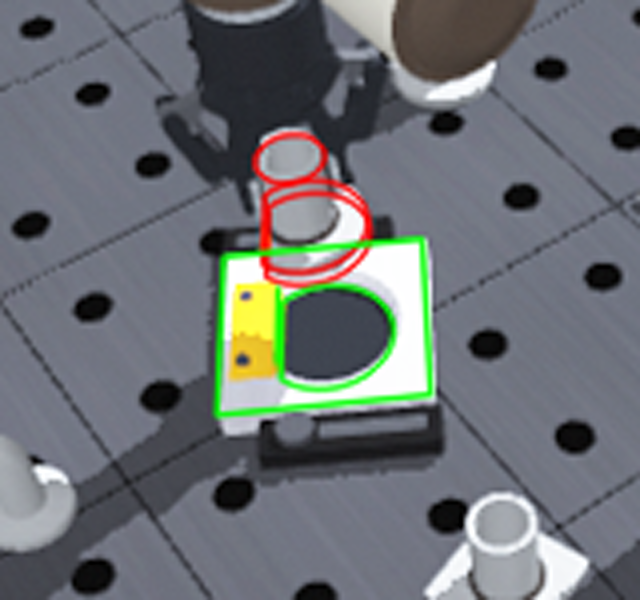

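View pics/top6.png

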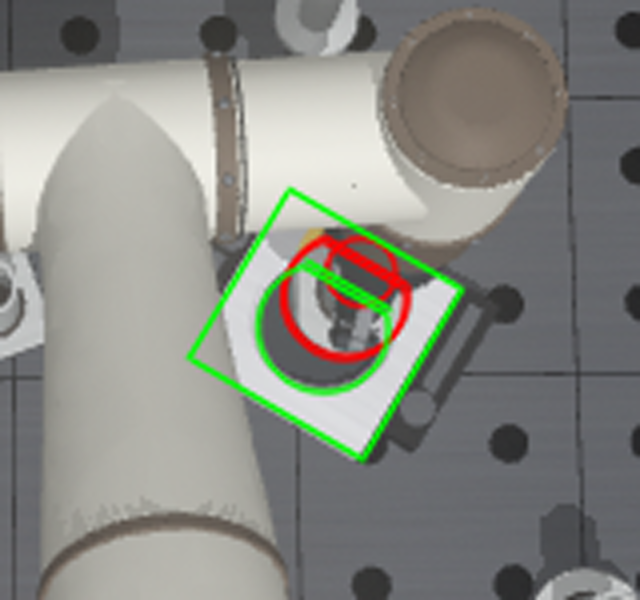

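Emit:
move_arm:
  steps:
    - [-1,1,0,-20,0,0,0]
    - [-1,2,0,-40,0,0,0]
    - [-1,2,0,-60,0,0,0]
    - [-1,2,0,-66,0,0,0]
    - [-1,2,0,-66,0,0,0]

```text
clock: 6.43
position: [634.4, -123.8, 69.2]
ee_rot: [-0.607, 0.795, 0.002, -0.002]
contact_force: [-0.0, -0.6, -6.0]
gripper_width: 41.1
```

Emit:
move_arm:
  steps:
    - [-1,0,0,0,0,0,0]
    - [-1,0,0,0,0,0,0]
    - [-1,0,0,0,0,0,0]
    - [-1,0,0,0,0,0,0]

```text
clock: 6.77
position: [636.8, -124.1, 72.8]
ee_rot: [-0.607, 0.795, -0.001, 0.001]
contact_force: [-0.3, -0.0, -5.7]
gripper_width: 41.4
```

```bash
python3 - <<'E'
from h import *
s=readout.read_state(); q=s['ee_rot'];print(s['position'],s['contact_force'],'yaw',2*np.arctan2(q[1],q[0])-2*np.pi)
for n in ['wrist','scene']:
    p=optics.get_image(n); f=p['frame'].copy(); 
    u=proj(p,[635,-123,20])[0].astype(int)
    sl=(slice(80,360),slice(180,460)) if n=='wrist' else (slice(u[1]-60,u[1]+60),slice(u[0]-70,u[0]+70))
    k=2.1 if n=='wrist' else 5
    cv2.imwrite(f'pics/{n}7raw.png',cv2.resize(f[sl],None,fx=k,fy=k,interpolation=2)); print(sl)
    stub(p,f,*s['position'][:2],s['position'][2]-29,-0.545); nest(p,f,635,-123,-.545,(0,255,0))
    cv2.imwrite(f'pics/{n}7.png',cv2.resize(f[sl],None,fx=k,fy=k,interpolation=2))
E
```

```text
[ 636.76828392 -124.08047811   72.78144282] [-0.32402544 -0.04759551 -5.71186632] yaw -1.8376106028423118
(slice(80, 360, None), slice(180, 460, None))
(slice(np.int64(147), np.int64(267), None), slice(np.int64(177), np.int64(317), None))
```

View pics/wrist7raw.png

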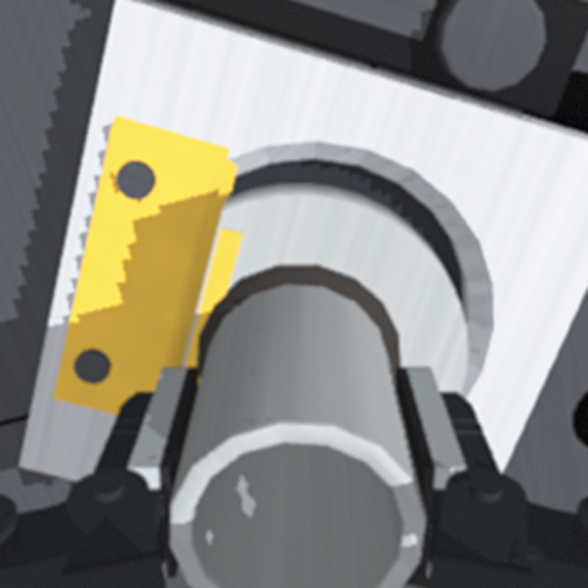

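View pics/wrist7.png

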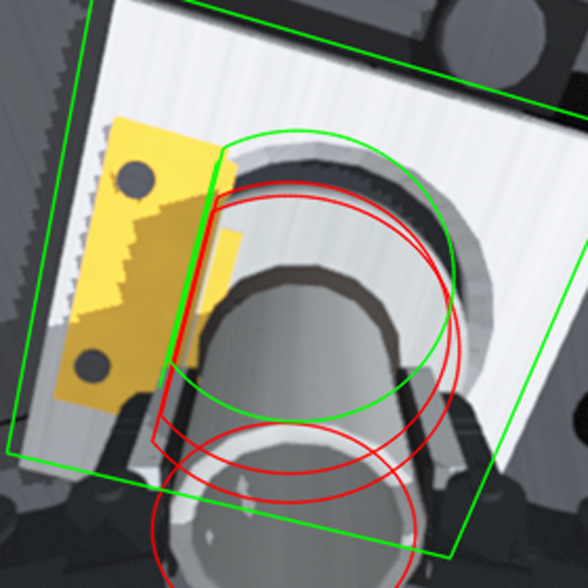

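View pics/scene7raw.png

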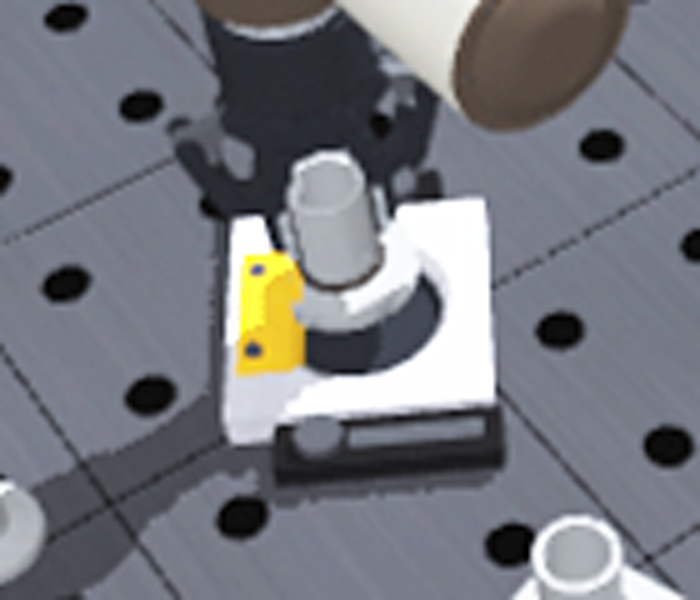

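View pics/scene7.png

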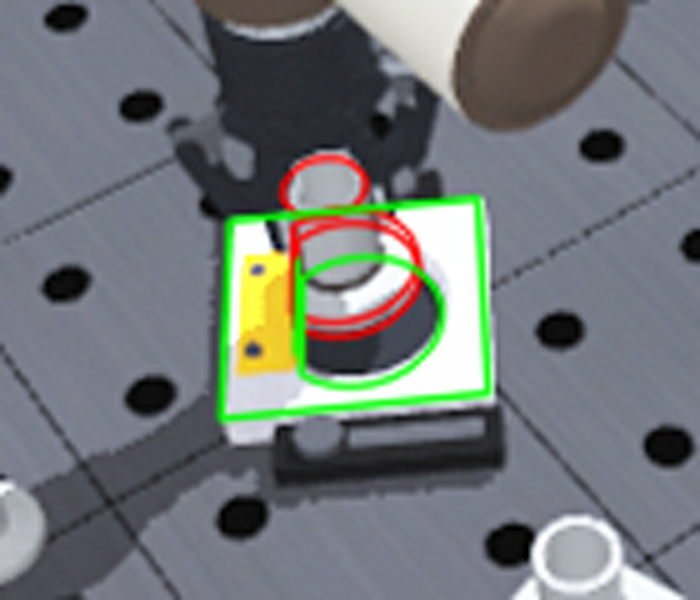

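```bash
python3 - <<'E'
from h import *
from scipy.optimize import least_squares
p=optics.get_image('wrist'); s=readout.read_state(); print(s['position'])
T=lambda u:np.array(u)/2.1+np.array([180,80])
P=lambda u,z:onz(p,T(u),z)[:2]
L={'+y?':[(125,0),(400,80),(588,135)],'+x':[(112,40),(70,240),(18,468)],'-x':[(575,325),(500,475)]}
pts={k:np.array([P(u,22) for u in v]) for k,v in L.items()}
arc=np.array([P(u,22) for u in [(300,142),(390,165),(450,215),(485,270),(493,310)]])
arc2=np.array([P(u,16) for u in [(300,162),(390,185),(440,230)]])
def res(v):
    x,y,a=v; c=np.array([x,y]); d=np.array([np.cos(a),np.sin(a)]); n=np.array([-d[1],d[0]])
    sg=np.sign((pts['+y?'].mean(0)-c)@n)
    return np.r_[sg*(pts['+y?']-c)@n-70,(pts['+x']-c)@d-70,(pts['-x']-c)@d+70]
def res2(v): return np.linalg.norm(arc-v,axis=1)-52
def res3(v): return np.linalg.norm(arc2-v,axis=1)-46
r=least_squares(res,[635,-123,-.545]); print(r.x,np.round(r.fun,1))
r=least_squares(res2,[635,-123]); print('arc',r.x,np.round(r.fun,1))
r=least_squares(res3,[635,-123]); print('arc2',r.x,np.round(r.fun,1))
# stub: rim and flange
zb=s['position'][2]-29
fl=np.array([P(u,zb+12) for u in [(300,186),(360,200),(430,245),(467,330)]])
r=least_squares(lambda v:np.linalg.norm(fl-v,axis=1)-40,s['position'][:2]); print('flange',r.x,r.fun)
rm=np.array([P(u,zb+72) for u in [(170,520),(200,455),(298,422),(400,460),(427,520)]])
r=least_squares(lambda v:np.linalg.norm(rm-v,axis=1)-21,s['position'][:2]); print('rim',r.x,r.fun)
a,b=P((243,232),zb+12),P((195,385),zb+12); d=a-b; print('stripe yaw',np.arctan2(d[1],d[0])+np.array([1,-1])*np.pi/2)
a,b=P((105,118),25),P((55,400),25); d=a-b; print('key back yaw',np.arctan2(d[1],d[0])+np.array([1,-1])*np.pi/2)
E
```

```text
[ 636.19954348 -124.14522218   71.96648522]
[ 6.31782477e+02 -1.16487745e+02 -5.57805712e-01] [-0.9  0.1  0.8 -0.5 -0.6  0.4 -0.5  1.2]
arc [ 634.3960631  -115.46529233] [ 0.8 -0.3 -1.1  0.3  0.7]
arc2 [ 634.26577565 -115.56116091] [ 0.  -0.1  0.1]
flange [ 633.98411016 -125.1734116 ] [ 0.26923853 -0.34433796  0.06462646  0.06809524]
rim [ 634.05930131 -123.45472955] [-0.42339159  0.27514548 -0.15971537  0.10126569 -0.30252086]
stripe yaw [-0.57787407 -3.71946673]
key back yaw [-0.52146374 -3.6630564 ]
```

```bash
python3 - <<'E'
import cv2
b=cv2.imread('pics/scene0.png'); cv2.imwrite('pics/n0.png',cv2.resize(b[175:250,205:290],None,fx=8,fy=8,interpolation=cv2.INTER_CUBIC))
from h import *
p=optics.get_image('scene'); cv2.imwrite('pics/n1.png',cv2.resize(p['frame'][165:250,205:290],None,fx=7,fy=7,interpolation=cv2.INTER_CUBIC))
E
```

```text
(no output)
```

View pics/n0.png

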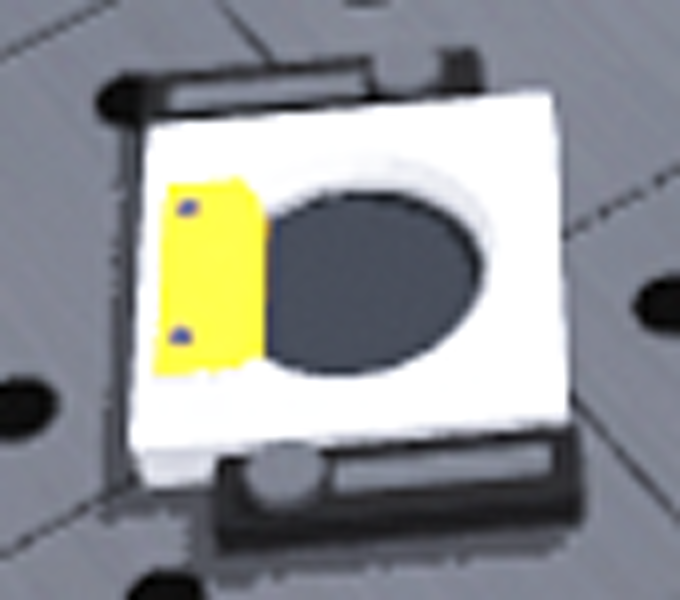

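View pics/n1.png

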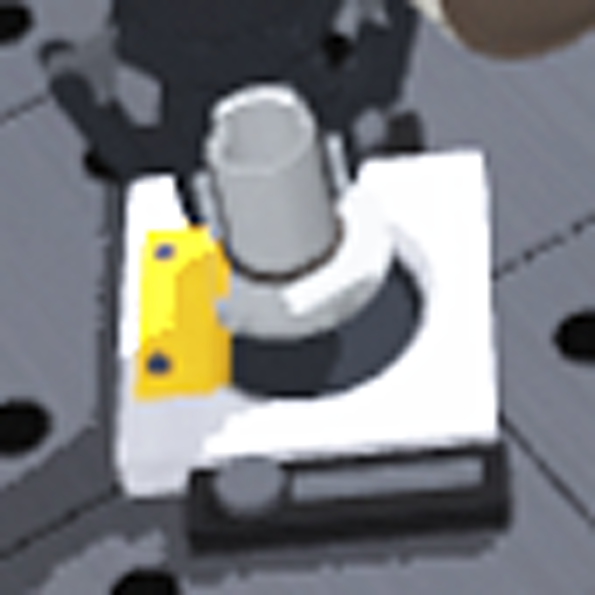

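```bash
python3 - <<'E'
from h import *
from scipy.optimize import least_squares
p=optics.get_image('scene'); s=readout.read_state(); print(s['position'],s['clock'])
N=lambda u,z:onz(p,np.array(u)/8+[205,175],z)[:2]
S=lambda u,z:onz(p,np.array(u)/7+[205,165],z)[:2]
c=[N(u,22) for u in [(147,128),(553,92),(132,448)]]; print(c,'centre from diag',(c[1]+c[2])/2)
for i,j in((0,1),(0,2)): d=c[j]-c[i]; print(np.linalg.norm(d),np.arctan2(d[1],d[0]))
rm=np.array([S(u,s['position'][2]+43) for u in [(207,128),(230,93),(262,85),(295,96),(316,130)]])
r=least_squares(lambda v:np.linalg.norm(rm-v,axis=1)-21,s['position'][:2]); print('rim',r.x,np.round(r.fun,1))
z=s['position'][2]-17
fl=np.array([S(u,z) for u in [(393,240),(375,285),(290,325)]])
r=least_squares(lambda v:np.linalg.norm(fl-v,axis=1)-40,s['position'][:2]); print('flange',r.x,np.round(r.fun,1))
E
```

```text
[ 636.01707361 -124.13505896   71.59714799] 7.0167
[array([ 657.17517329, -216.64419247]), array([ 534.88923981, -142.08866686]), array([730.55682854, -96.20472904])] centre from diag [ 632.72303417 -119.14669795]
143.22142272236704 2.594084475237226
141.03379622312272 1.0235794138128185
rim [ 633.07855713 -126.73543799] [-1.6  0.9  0.6 -1.6 -0.1]
flange [ 634.45578009 -121.0320307 ] [-0.3  0.4 -0.2]
```

Emit:
move_arm:
  steps:
    - [-1,-1,6,0,0,0,0.015]
    - [-1,-1,6,-8,0,0,0.015]
    - [-1,-1,6,-8,0,0,0.015]
    - [-1,-1,6,-8,0,0,0.015]
    - [-1,-1,6,-8,0,0,0.015]

```text
clock: 7.43
position: [634.8, -118.1, 62.9]
ee_rot: [-0.613, 0.79, 0.0, -0.0]
contact_force: [0.5, -0.2, -4.5]
gripper_width: 41.3
```

```bash
python3 - <<'E'
from h import *
s=readout.read_state(); print(s['position'],s['contact_force'])
p=optics.get_image('wrist'); cv2.imwrite('pics/w8.png',cv2.resize(p['frame'][80:360,180:460],None,fx=2.1,fy=2.1,interpolation=2))
p=optics.get_image('scene'); cv2.imwrite('pics/n8.png',cv2.resize(p['frame'][165:250,205:290],None,fx=7,fy=7,interpolation=cv2.INTER_CUBIC))
E
```

```text
[ 634.84442128 -118.09024817   62.9256954 ] [ 0.47572934 -0.22032133 -4.54768339]
```

View pics/w8.png

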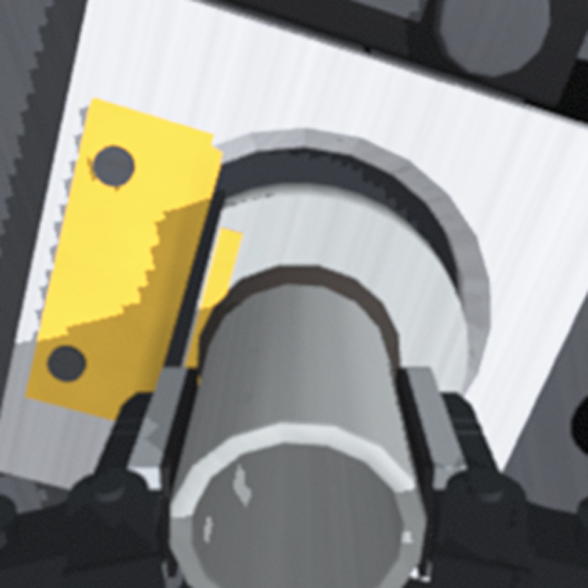

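View pics/n8.png

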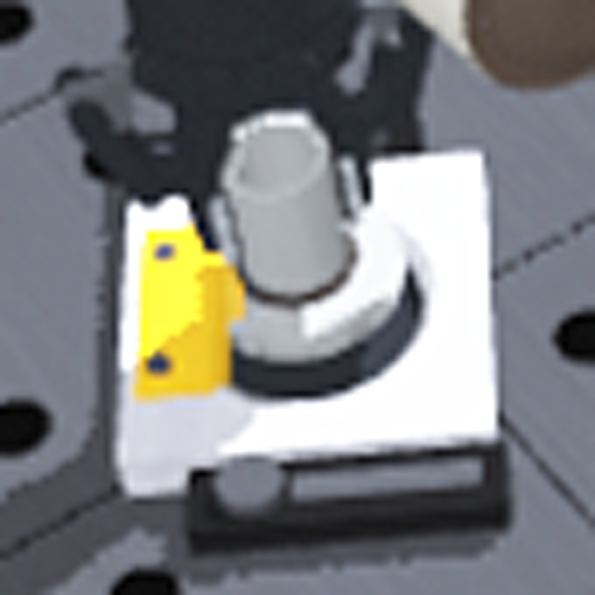

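```bash
python3 - <<'E'
from h import *
from scipy.optimize import least_squares
p=optics.get_image('wrist'); s=readout.read_state(); print(s['position'],s['clock'])
T=lambda u:np.array(u)/2.1+np.array([180,80])
P=lambda u,z:onz(p,T(u),z)[:2]
C=lambda X,r,n:(lambda q:print(n,q.x,np.round(q.fun,1)))(least_squares(lambda v:np.linalg.norm(np.array(X)-v,axis=1)-r,s['position'][:2]))
C([P(u,22) for u in [(303,129),(392,155),(450,205),(485,265),(490,310)]],52,'arc52')
C([P(u,16) for u in [(303,149),(385,172),(440,225),(458,275)]],46,'arc46')
zb=s['position'][2]-29
C([P(u,zb+12) for u in [(300,186),(360,200),(430,245),(467,330)]],40,'flange')
a,b=P((243,232),zb+12),P((195,385),zb+12); d=a-b; print('stripe yaw',np.arctan2(d[1],d[0])-np.pi/2)
a,b=P((222,150),25),P((163,370),25); d=a-b; print('key yaw',np.arctan2(d[1],d[0])-np.pi/2,a,b)
a,b=P((92,98),25),P((25,397),25); d=a-b; print('key back yaw',np.arctan2(d[1],d[0])-np.pi/2)
E
```

```text
[ 635.15517232 -118.15907315   63.42012325] 7.5833
arc52 [ 634.40159668 -115.52383926] [ 0.3 -0.1 -0.6  0.4  0.1]
arc46 [ 634.4170971  -115.91168149] [-0.2  0.2  0.2 -0.3]
flange [ 632.81536023 -119.3398069 ] [ 0.3 -0.3  0.1  0.1]
stripe yaw -3.704450253441014
key yaw -3.6818672309538663 [ 639.19667962 -166.04127477] [ 671.22038737 -112.65089173]
key back yaw -3.6980346523177445
```

Emit:
move_arm:
  steps:
    - [-1,1,2,-4,0,0,0]
    - [-1,1,2,-9,0,0,0]
    - [-1,1,2,-13,0,0,0]
    - [-1,1,2,-13,0,0,0]
    - [-1,1,2,-13,0,0,0]

```text
clock: 8.0
position: [635.5, -116.1, 49.6]
ee_rot: [-0.613, 0.79, 0.0, -0.001]
contact_force: [0.2, 0.4, -5.6]
gripper_width: 41.3
```

Emit:
move_arm:
  steps:
    - [-1,0,0,0,0,0,0]
    - [-1,0,0,-2,0,0,0]
    - [-1,0,0,-4,0,0,0]
    - [-1,0,0,-4,0,0,0]
    - [-1,0,0,-4,0,0,0]

```text
clock: 8.42
position: [635.8, -116.1, 46.1]
ee_rot: [-0.613, 0.79, 0.0, -0.0]
contact_force: [0.4, -0.3, -5.9]
gripper_width: 41.5
```

```bash
python3 - <<'E'
from h import *
s=readout.read_state(); print(s['position'],s['contact_force'],s['wrist_torque'])
p=optics.get_image('wrist'); cv2.imwrite('pics/w9.png',cv2.resize(p['frame'][80:360,180:460],None,fx=2.1,fy=2.1,interpolation=2))
E
```

```text
[ 635.8045091  -116.09822924   46.12320103] [ 0.37901766 -0.34815666 -5.8591661 ] [ 0.03861488 -0.00262165 -0.05602965]
```

View pics/w9.png

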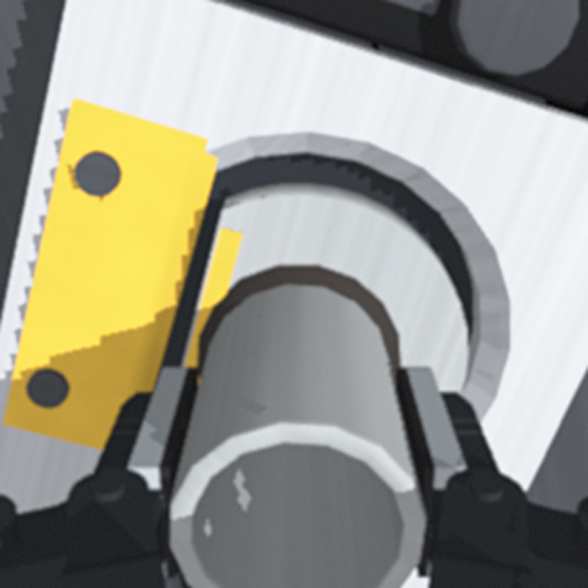

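```bash
python3 - <<'E'
from h import *
from scipy.optimize import least_squares
p=optics.get_image('wrist'); s=readout.read_state(); print(s['position'],s['clock'])
T=lambda u:np.array(u)/2.1+np.array([180,80])
P=lambda u,z:onz(p,T(u),z)[:2]
def C(X,r,n):
    q=least_squares(lambda v:np.linalg.norm(np.array(X)-v,axis=1)-r,s['position'][:2]); print(n,q.x,np.round(q.fun,1)); return q.x
a=C([P(u,22) for u in [(303,132),(400,158),(465,210),(505,285),(508,340)]],52,'arc52')
b=C([P(u,16) for u in [(303,155),(385,177),(440,225),(470,290)]],46,'arc46')
zb=s['position'][2]-29
c=C([P(u,zb+12) for u in [(300,186),(360,200),(430,245),(467,330)]],40,'flange')
y=-.55; R=np.array([[np.cos(y),np.sin(y)],[-np.sin(y),np.cos(y)]]); print('stub in nest frame',R@(c-(a+b)/2))
k=P((218,165),25),P((163,365),25); print('key top edge x in nest',[R@(q-(a+b)/2) for q in k])
f=P((243,230),zb+12),P((197,385),zb+12); print('stripe',[R@(q-(a+b)/2) for q in f])
E
```

```text
[ 636.02901433 -116.09513366   46.3673886 ] 8.5167
arc52 [ 634.24760927 -115.96909156] [ 0.1 -0.1 -0.2  0.3 -0.1]
arc46 [ 635.40555347 -116.14266054] [-0.2  0.2 -0.  -0.1]
flange [ 633.6226188  -117.30064979] [ 0.3 -0.3  0.1  0.1]
stub in nest frame [-0.37578028 -1.69049599]
key top edge x in nest [array([ 28.88125434, -38.61459388]), array([28.69762446, 12.94207451])]
stripe [array([ 19.63641458, -27.18245092]), array([19.57420979, 13.27129558])]
```

Emit:
move_arm:
  steps:
    - [-1,1,1,-2,0,0,0]
    - [-1,1,1,-4,0,0,0]
    - [-1,1,1,-6,0,0,0]
    - [-1,1,1,-6,0,0,0]
    - [-1,1,1,-6,0,0,0]

```text
clock: 8.93
position: [636.8, -115.1, 40.0]
ee_rot: [-0.613, 0.79, 0.0, -0.0]
contact_force: [1.3, -0.0, -6.6]
gripper_width: 41.0
```

Emit:
move_arm:
  steps:
    - [-1,0,0,-0.5,0,0,0]
    - [-1,0,0,-1,0,0,0]
    - [-1,0,0,-1.5,0,0,0]
    - [-1,0,0,-2,0,0,0]
    - [-1,0,0,-2,0,0,0]

```text
clock: 9.35
position: [636.9, -115.1, 38.2]
ee_rot: [-0.613, 0.79, 0.0, -0.0]
contact_force: [-0.0, -0.0, -6.3]
gripper_width: 41.4
```

Emit:
move_arm:
  steps:
    - [-1,0,0,-0.4,0,0,0]
    - [-1,0,0,-0.8,0,0,0]
    - [-1,0,0,-1.2,0,0,0]
    - [-1,0,0,-1.2,0,0,0]

```text
clock: 9.68
position: [637.0, -115.1, 37.3]
ee_rot: [-0.613, 0.79, -0.0, 0.0]
contact_force: [-0.1, 0.6, -5.5]
gripper_width: 41.4
```

Emit:
move_arm:
  steps:
    - [-1,0,0,-0.4,0,0,0]
    - [-1,0,0,-0.8,0,0,0]
    - [-1,0,0,-0.8,0,0,0]

```text
clock: 9.93
position: [637.0, -115.1, 37.2]
ee_rot: [-0.613, 0.79, -0.0, 0.0]
contact_force: [-1.8, 0.6, 0.8]
gripper_width: 41.3
```

Emit:
move_arm:
  steps:
    - [-1,0,0,-0.4,0,0,0]
    - [-1,0,0,-0.8,0,0,0]
    - [-1,0,0,-0.8,0,0,0]

```text
clock: 10.18
position: [637.0, -115.1, 37.1]
ee_rot: [-0.613, 0.79, -0.0, 0.0]
contact_force: [-6.0, 1.6, 6.6]
gripper_width: 40.9
```

```bash
python3 - <<'E'
from h import *
s=readout.read_state(); print(s['position'],s['contact_force'],s['wrist_torque'])
p=optics.get_image('wrist'); cv2.imwrite('pics/w10.png',cv2.resize(p['frame'][80:360,180:460],None,fx=2.1,fy=2.1,interpolation=2))
p=optics.get_image('scene'); cv2.imwrite('pics/n10.png',cv2.resize(p['frame'][165:250,205:290],None,fx=7,fy=7,interpolation=cv2.INTER_CUBIC))
E
```

```text
[ 637.00977548 -115.09570788   37.13108779] [-6.02251441  1.64196346  6.56857773] [ 0.51066323  1.30072715 -0.0116268 ]
```

View pics/w10.png

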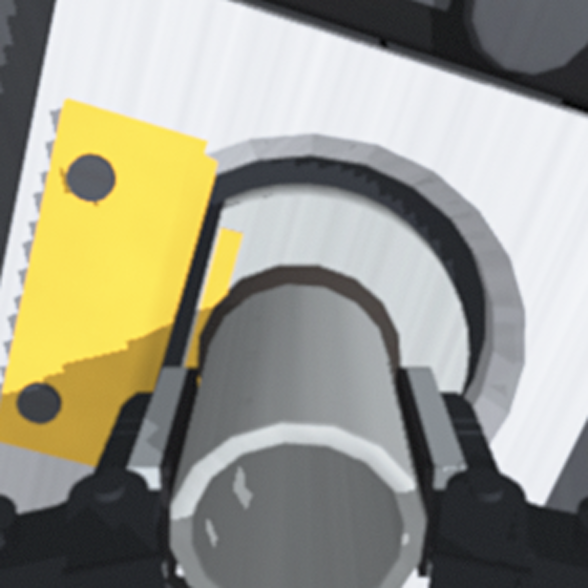

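View pics/n10.png

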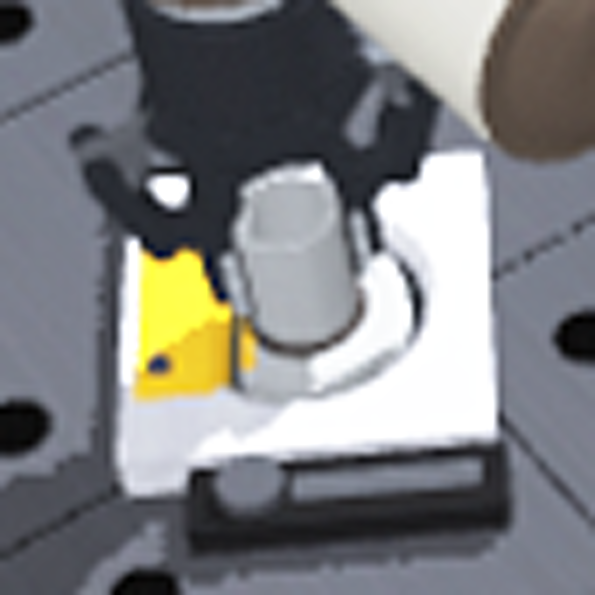

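The wrist view shows the flange inside the pocket with a gap all round. The flat lies parallel to the key (stripe at about 220–240, 230–385; key edge at about 215–165). The scene view shows the flange sunk in. Next I open.

Emit:
move_arm:
  steps:
    - [-0.2,0,0,0.8,0,0,0]
    - [0.1,0,0,0.8,0,0,0]
    - [0.4,0,0,0.8,0,0,0]
    - [0.7,0,0,0.8,0,0,0]
    - [0.8,0,0,0.8,0,0,0]

```text
clock: 10.7
position: [637.6, -115.2, 36.4]
ee_rot: [-0.613, 0.79, -0.0, 0.0]
contact_force: [0.6, 0.5, -0.3]
gripper_width: 77.0
```

Emit:
move_arm:
  steps:
    - [0.8,0,0,0,0,0,0]
    - [0.8,0,0,10,0,0,0]
    - [0.8,0,0,30,0,0,0]
    - [0.8,0,0,60,0,0,0]
    - [0.8,0,0,90,0,0,0]

```text
clock: 11.12
position: [636.6, -115.2, 127.2]
ee_rot: [-0.613, 0.79, 0.0, -0.001]
contact_force: [-0.1, 0.0, 0.3]
gripper_width: 77.4
```

Emit:
move_arm:
  steps:
    - [0.8,-20,-10,20,0,0,0]
    - [0.8,-50,-10,40,0,0,0]
    - [0.8,-80,-10,40,0,0,0]
    - [0.8,-80,-10,40,0,0,0]
    - [0.8,-80,-10,40,0,0,0]

```text
clock: 11.53
position: [556.1, -125.3, 168.0]
ee_rot: [-0.613, 0.79, -0.001, 0.001]
contact_force: [1.0, -0.4, 0.4]
gripper_width: 76.8
```

```bash
python3 - <<'E'
from h import *
s=readout.read_state(); print(s['position'],s['contact_force'],s['clock'],s['gripper_width'])
p=optics.get_image('wrist'); cv2.imwrite('pics/w11.png',p['frame'])
p=optics.get_image('scene'); f=p['frame'].copy(); stub(p,f,633.5,-117.5,8,-.55)
cv2.imwrite('pics/n11.png',np.hstack([cv2.resize(g[165:250,205:290],None,fx=4.6,fy=4.6,interpolation=cv2.INTER_CUBIC) for g in (p['frame'],f)]))
cv2.imwrite('pics/s11.png',p['frame'])
p=optics.get_image('top'); cv2.imwrite('pics/t11.png',p['frame'])
E
```

```text
[ 556.08970771 -125.25994729  167.98935236] [ 1.04186237 -0.40752688  0.44728464] 11.5333 76.80571735819314
```

View pics/w11.png

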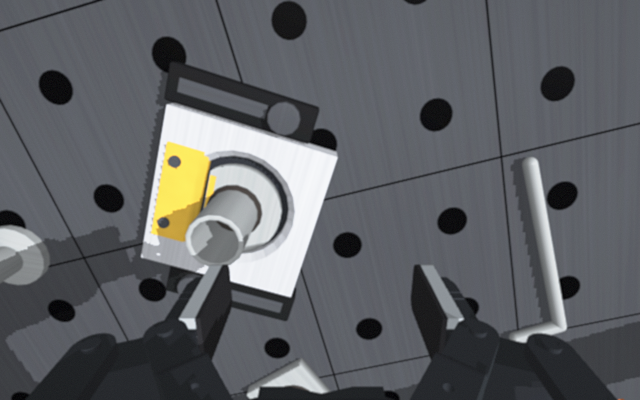

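View pics/n11.png

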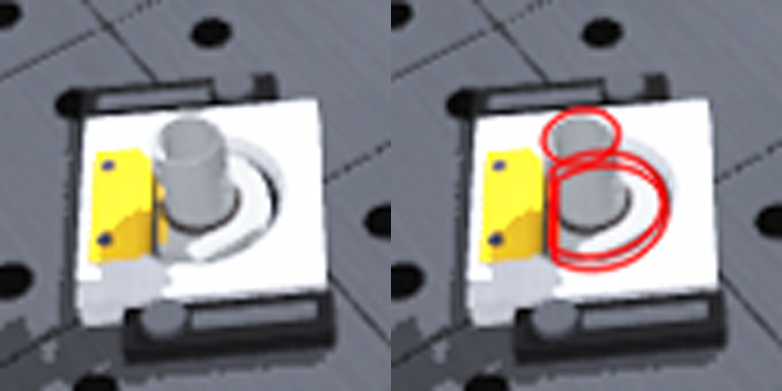

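View pics/s11.png

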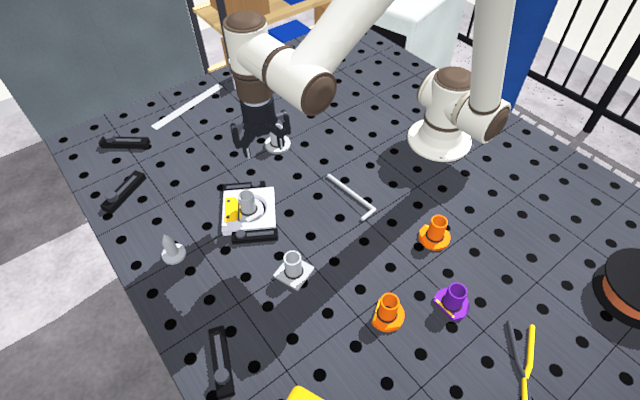

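The stub stands upright in the pocket in both views (wrist at 215–260, 215; scene at 247, 205), with its flat against the key. The other stubs are where they were.

```bash
python3 -c "
from h import *
print(workorder.job_done()); print(readout.read_state()['clock'])"
```

```text
the job is handed in; nothing more can be done
None
the job is handed in; nothing more can be done
```

The steel d_stub is in the nest pocket with its flat facing the yellow key. I released it, moved the arm clear and handed the job in at about 12 s of the allowed 40 s.

**Picking and turning:** Three coloured look-alikes with flats, two orange and one purple, stood around it. I confirmed the steel one in an enlarged crop. I gripped the pipe and turned it about 78° on the way to the nest.

**Seating:** I lowered it in steps of 2 mm or less. The last force reading before release was 6.6 N upward. The tool stopped at 37.1 mm against 29.0 mm when it gripped the stub on the table, so the underside sits at the 8 mm floor. After release the wrist and scene pictures show it upright in the pocket, with the flat along the key. Just before the last 9 mm of lowering, the flat measured parallel to the key to within the fit.

**Disagreements:** The cameras differed by up to about 8 mm on positions. The top camera put the nest about 7 mm off in y compared with the wrist view. I aligned by comparing stub and nest in the wrist picture, with the scene picture as a check. In the wrist view the stub then sat within 2 mm of the pocket centre.

**Other stubs:** The square stub and the look-alikes look unmoved in the last scene picture. The round stub is partly hidden behind the gripper in that picture, but the arm did not go near it. I saved a final top-camera picture but did not check it.

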